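# Seat a bearing's roller cone in its cup and rock it free

## Task

Pick up the roller cone with the brass spigot, set it down gently into the tapered cup of the blue stand and press it straight down with about 15 N (never more than 25 N) for a moment so that it seats. Then, with the cone still resting in the cup, rock it about ten degrees towards the stand's red lever and after that about ten degrees the other way, pausing at each, to show that the taper comes free. Finish with the cone upright and home in the cup, let go of it, and leave everything else on the bench where it is.

Things in the scene. Friction and masses are not known exactly. Their poses are not given: they have to be found in the camera images.
- cone: Dark steel roller cone with a brass spigot on top, 0.25 to 0.46 kg, standing upright on its small end. Origin: centre of its underside; z up its axis; round, yaw is meaningless. Taper from 15 mm radius at z = 0 to 32 mm radius at z = 20 mm (40 degrees from the axis), collar of 32 mm radius from z = 20 to 25 mm, plain brass spigot, 24 mm diameter, from z = 25 to 70 mm.
- cone_grip (a point): Point on the cone's axis inside the brass spigot, 50 mm above the cone's origin: a good place to grip (fingertips 19 mm lower clear the collar).
- cone_top (a point): Middle of the flat top of the brass spigot, 70 mm above the cone's origin along its axis.
- stand: Blue stand fixed to the bench: base plate 170 x 90 x 14 mm, on it a round blue housing of 46 mm radius, 42 mm high, holding a steel cup, 76 mm across, whose tapered mouth matches the cone. Origin on the cup's axis at bench height; z up; x along the plate towards the red lever.
- stand_cup (a point): Point on the cup's axis, 55 mm above the bench, near the rim. The taper is 59 mm wide at the rim, 14 mm deep. The cup's true height is not measured: the rim lies 49 to 66 mm above the bench, and the seated cone's origin 31 to 49 mm above it, the collar 3 mm clear of the rim. The cup is sprung: it sinks 1 mm per 9 N and stops at 5 mm (45 N).
- stand_lever (a point): Middle of the red lever at the +x end of the stand's plate, 68 mm from the cup's axis, its top 45 mm above the bench. The lever does not move; it marks which way to rock. The taper does not lock: to be tipped ten degrees in the cup the upright cone has to rise a little (6 mm is ample), then it rests on the cup's edges.
- spare_a: spare roller cone with a black spigot, smaller (46 mm across), stands upright on the bench; origin at the centre of its underside. Does not fit the cup; leave alone
- spare_b: spare roller cone with a blue spigot, smaller (48 mm across), stands upright on the bench; origin at the centre of its underside. Does not fit the cup; leave alone
- wrench: steel wrench lying flat, 180 mm long; origin under its middle. Leave alone
- screwdriver: screwdriver with a red handle lying flat, 200 mm long; origin under its middle. Leave alone
- mallet: rubber-headed mallet lying flat, 260 mm long; origin under its middle. Leave alone
- oil_can: blue and yellow oil can, 54 mm across, 150 mm tall, upright; origin at the centre of its underside. Leave alone
- lockring: small flat steel ring, 44 mm across; origin at the centre of its underside. Leave alone
Not all that is in view belongs to the job. Leave any pink look-alike of the cone alone.

How it is judged:
By the outcome, as a careful person would: the job done as asked, in the order asked, and still so for the second after the job is handed in, with the robot touching nothing.
It also fails if it takes over 54 s, if anything falls off the work surface, if the arm or the gripper's body presses on something with over 40 N, if the wrist force passes 120 N, or if a joint passes its speed limit or range.

## Robot

A 6-joint arm with a two-finger parallel gripper is mounted at the origin on the work surface. World frame = base frame: x ahead of the robot, y to its left, z up, the work surface at z = 0. Lengths are in m, angles in rad, forces in N, time in s.
With the tool pointing down it reaches from about 0.3 to 0.875 m from the base axis. Payload 6.4 kg.
Tool frame: the origin (TCP) lies between the finger pads; the fingertips stand 11 mm ahead of it and the grasp point (between the pads) lies 8 mm behind it; z points along the fingers, y is the line along which they close (so a half turn about z gives the same grasp; the last joint's range is limited). The gripper opens to 88 mm and grips with 3 to 60 N. Pads are 18 mm wide; open, the fingers measure 123 mm over their backs; the gripper's body (75 mm by 187 mm) begins 45 mm behind the grasp point.
Start: joints at [0.935, 0.181, 1.607, -0, 1.354, -0.206], TCP at [0.24, 0.523, 0.25] pointing down, gripper open.
Joint ranges: [-2.99, 2.99], [-0.89, 2.07], [0.3, 2.58], [-1.14, 4.28], [0, 2.63], [-3.12, 3.12]. Speed limits (rad/s): [2.57, 2.57, 3.01, 3.14, 3.14, 3.14].

## Interface

Orientations are given as a unit quaternion [w, x, y, z].
In Python, from cell import bot, camera gives the robot as it stands.
- The arm moves only by the tool apply_moves, never from a script. Its argument "motion" is a list of rows, each a list of 7 numbers: the shift along the tool's x, y, z in m, then the turn, a rotation vector about the tool's x, y, z in rad, then the closure, from 0 (fully open) to 1 (shut). In form: [[x, y, z, ax, ay, az, grip], ...]. A call has 1 to 8 rows; each row shifts and turns the commanded pose from where the row before left it, along the tool's axes as they then stand; what a row does not reach is not made up. A row lasts 1/12 s, in which the tool goes at most 41.7 mm and 7.16 degrees, less where a joint would pass 70% of its speed; a pose out of reach is approached as far as the arm can. A call is refused whole if a number of a shift passes 0.0417 or a number of a turn 0.125, either way. A call with a gripper value outside its range is refused whole. The fingers move at their own pace and stop on an object; "squeeze" is the grip in N (left out, the last holds). Time passes only in rows, so rows that do not move let the fingers close. It gives the time, the measured TCP pose, the force, the opening and the grip force at its end, in the units of the state.
- bot.get_state(): the state, without advancing time (a new reading comes with each control period).
- camera(name): name is "side" or "top"; returns a dict with "color" (480x640x3 uint8, red, green, blue), "vertical_fov" (degrees; the focal length in pixels is half the picture's height over the tangent of half this angle, whatever the lens; pixels are square), "cx", "cy" (the principal point, pixels), "pose" (4x4, takes a point from camera to world coordinates). Camera axes: x right, y down, z forward; pixel columns grow to the right and rows downward; lengths in m; the calibration is good to about 2 mm. A picture is of the moment at which its call begins. There is no depth.
- bot.sign_off(): hands the job in; it is judged then, once.
The state is a dict: "clock": time; "q": joint angles; "qd": joint speeds; "effort": joint torques, N m; "ee_pos": TCP position; "orientation": TCP orientation; "ft_force": force on the tool from outside, world axes, zero at the start; "ft_torque": the same for the moment, N m; "finger_gap": opening from 0.0 (shut) to 1.0 (fully open); "finger_force": force on a finger pad.
Only numpy, scipy, OpenCV 4.12 (cv2) and the standard library are available. Lean on these libraries where they do the work, as an engineer would, in place of code of your own. Each camera call takes 0.05 s, during which the arm holds its last target. There are 200 camera calls.

## Working session

There is one attempt and no reset: what is moved stays moved. The work goes in short steps, Python scripts to look and compute and a tool call to move; the robot and the scene stay as the last step left them, time stands still between calls to the robot, and variables do not carry over. Pictures are saved under pics/ and viewed, at most 10 in all, crops included, and the job is handed in when it is done.

Besides the shell and the picture viewer there is one more tool, called after ">>>" as name(argument=value, ...) on one line, values as JSON. apply_moves: Moves the arm, as the interface text tells. Its arguments: {"type":"object","properties":{"motion":{"type":"array","items":{"type":"array","items":{"type":"number"}}},"squeeze":{"type":"number"}},"required":["motion"]}

```bash
mkdir -p pics; ls
cat > h.py <<'E'
import numpy as np, cv2, json
from cell import bot, camera
def shot(n,f):
    c=camera(n); cv2.imwrite(f,c["color"][:,:,::-1]); 
    np.savez('pics/'+n+'.npz',fov=c["vertical_fov"],cx=c["cx"],cy=c["cy"],pose=c["pose"]); return c
def cal(n):
    d=np.load('pics/'+n+'.npz'); return 240/np.tan(np.radians(float(d['fov']))/2),float(d['cx']),float(d['cy']),d['pose']
def ray(n,u,v):
    f,cx,cy,T=cal(n); return T[:3,3],T[:3,:3]@np.array([(u-cx)/f,(v-cy)/f,1])
def onz(n,u,v,z):
    o,d=ray(n,u,v); return o+d*(z-o[2])/d[2]
def proj(n,p):
    f,cx,cy,T=cal(n); q=T[:3,:3].T@(np.array(p)-T[:3,3]); return q[0]/q[2]*f+cx,q[1]/q[2]*f+cy
E
python3 - <<'E'
from h import *
for n in("top","side"):
    c=shot(n,f'pics/{n}0.png'); print(n,c["vertical_fov"],c["cx"],c["cy"],np.round(c["pose"],3).tolist())
print(bot.get_state())
E
```

```text
pics
top 53.638064037682874 333.77023927849416 245.15524198902756 [[0.014, -0.994, 0.11, 0.373], [-1.0, -0.015, -0.003, 0.022], [0.004, -0.11, -0.994, 1.319], [0.0, 0.0, 0.0, 1.0]]
side 50.12501112261277 316.2532276605033 236.90160548803559 [[0.779, -0.47, 0.415, 0.053], [-0.627, -0.589, 0.509, -0.545], [0.005, -0.657, -0.754, 0.897], [0.0, 0.0, 0.0, 1.0]]
{'clock': 0.1, 'q': array([ 9.34702791e-01,  1.81424881e-01,  1.60787431e+00, -1.95413232e-06,
        1.35378012e+00, -2.06293229e-01]), 'qd': array([ 0.00222826, -0.00244811, -0.00242284,  0.00098665,  0.00083717,
        0.00121838]), 'effort': array([ 1.13812253e-03, -4.34823596e+01, -3.42697906e+01,  7.03480141e-02,
        3.40288540e-02, -1.62827303e-05]), 'ee_pos': array([0.23930854, 0.52234775, 0.24894004]), 'orientation': array([-3.03038330e-04,  2.13249615e-01,  9.76997466e-01, -6.78751124e-04]), 'ft_force': array([-0.11086238, -0.09202063, -0.29606586]), 'ft_torque': array([ 0.00922246, -0.04005837,  0.01900704]), 'finger_force': 0.0, 'finger_gap': 0.9980567297215465}
```

View pics/top0.png

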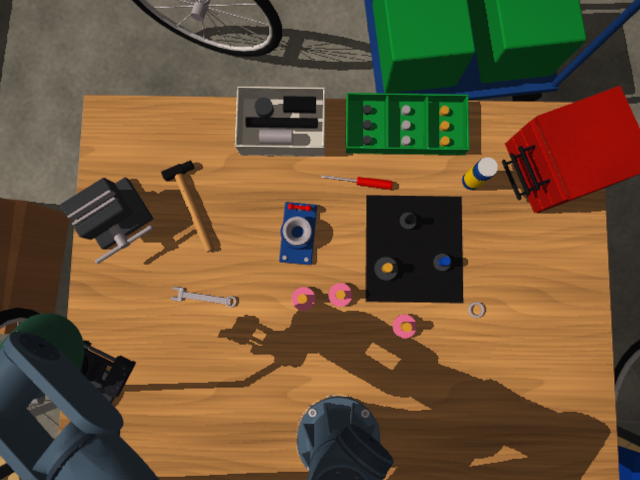

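View pics/side0.png

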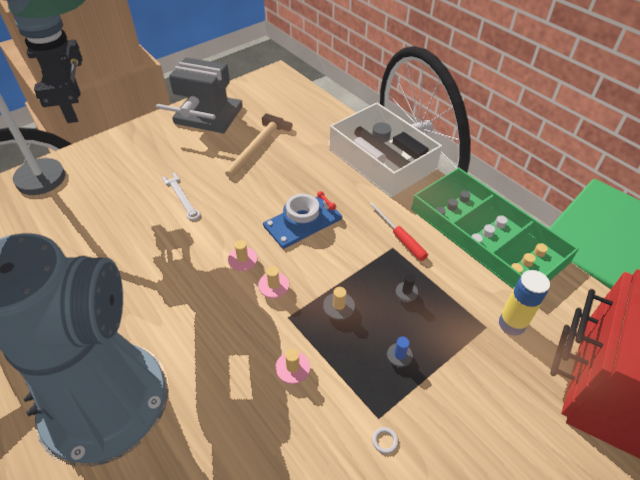

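Top view: the brass-spigot cone is at (386,268), on the black mat. The stand's cup is at (297,231) with its lever at (300,207). In the side view the cone top is near (340,292) and the cup near (302,208). The pink look-alikes are separate. I'll enlarge these next.

Run:
```python
from h import *
t=cv2.imread('pics/top0.png'); s=cv2.imread('pics/side0.png')
def tile(im,u,v,w=80,h=60,k=5):
    c=cv2.resize(im[v:v+h,u:u+w],None,fx=k,fy=k,interpolation=cv2.INTER_CUBIC)
    for i in range(0,w,10): 
        cv2.line(c,(i*k,0),(i*k,4),(0,255,255),1); cv2.putText(c,str(u+i),(i*k,14),0,.35,(0,255,255))
    for i in range(0,h,10): 
        cv2.line(c,(0,i*k),(4,i*k),(0,255,255),1); cv2.putText(c,str(v+i),(5,i*k+4),0,.35,(0,255,255))
    return c
cv2.imwrite('pics/tiles.png',np.vstack([np.hstack([tile(t,350,240),tile(t,260,200)]),np.hstack([tile(s,300,275),tile(s,262,185)])]))
```

```text
(no output)
```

View pics/tiles.png

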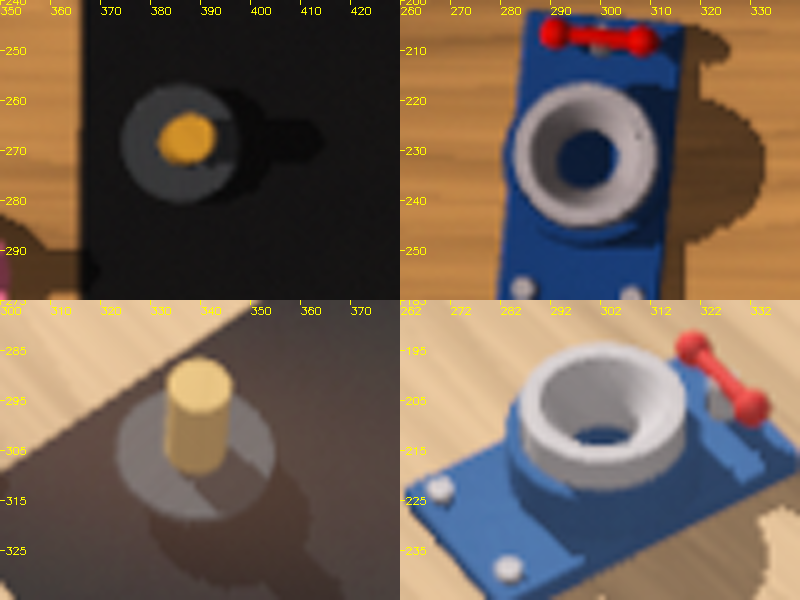

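Enlarged crops:
- **Cone, top view:** collar centre about (385.7,268.2).
- **Cone, side view:** spigot-top centre about (339.4,291.7), collar centre about (338.8,305.4).
- **Cup rim:** centre about (296.8,230.5) in the top view and (302.3,205.2) in the side view.
- **Lever in the top view:** balls at about (290.2,206.5) and (309.2,208).

Run:
```python
from h import *
def tri(a,b):
    (o1,d1),(o2,d2)=ray('top',*a),ray('side',*b)
    s=np.linalg.lstsq(np.c_[d1,-d2],o2-o1,rcond=None)[0]; p,q=o1+s[0]*d1,o2+s[1]*d2
    return (p+q)/2,np.linalg.norm(p-q)
print('collar',tri((385.7,268.2),(338.8,305.4)),onz('top',385.7,268.2,.025),onz('side',338.8,305.4,.025),onz('side',339.4,291.7,.07))
print('toptop',onz('top',387.2,266.8,.07))
print('cup',tri((296.8,230.5),(302.3,205.2)))
for z in(.05,.055,.06,.065):print(z,onz('top',296.8,230.5,z),onz('side',302.3,205.2,z), 'w',onz('top',311,230.5,z)-onz('top',282.6,230.5,z))
L=[onz('top',u,v,.042) for u,v in((290.2,206.5),(309.2,208))];m=(L[0]+L[1])/2;print('lever',L,m)
# plate edges bolts
print('bolts top',[onz('top',u,v,.016) for u,v in((284.2,257.2),(305.8,258.6))])
```

```text
collar (array([ 0.45617868, -0.12446801,  0.01902749]), np.float64(0.00044107457547832614)) [ 0.45561575 -0.1236692   0.025     ] [ 0.45362605 -0.12744109  0.025     ] [ 0.45455417 -0.12551616  0.07      ]
toptop [ 0.45650836 -0.12253568  0.07      ]
cup (array([0.55176145, 0.11876153, 0.05549797]), np.float64(0.0005277030188500171))
0.05 [0.55231137 0.11932086 0.05      ] [0.55525824 0.12297604 0.05      ] w [ 0.00114647 -0.07658707  0.        ]
0.055 [0.55160665 0.11893896 0.055     ] [0.55229123 0.1190298  0.055     ] w [ 0.00114195 -0.07628532  0.        ]
0.06 [0.55090193 0.11855706 0.06      ] [0.54932421 0.11508356 0.06      ] w [ 0.00113743 -0.07598357  0.        ]
0.065 [0.5501972  0.11817516 0.065     ] [0.5463572  0.11113732 0.065     ] w [ 0.00113292 -0.07568182  0.        ]
lever [array([0.61930237, 0.13945937, 0.042     ]), array([0.61593393, 0.08752156, 0.042     ])] [0.61761815 0.11349046 0.042     ]
bolts top [array([0.48240243, 0.15488499, 0.016     ]), array([0.47941262, 0.09536735, 0.016     ])]
```

```bash
cat >> h.py <<'E'
from scipy.spatial.transform import Rotation as Ro
YAW=np.radians(-4.2)   # stand x direction; tool y goes along it
def Rt(tilt=0):  # tool down, y along stand x; tilt>0 leans the cone's top towards +stand x
    y=np.array([np.cos(YAW),np.sin(YAW),0]); z=np.array([0,0,-1.]); R=np.c_[np.cross(y,z),y,z]
    sy=np.array([-np.sin(YAW),np.cos(YAW),0]); return Ro.from_rotvec(sy*tilt)*Ro.from_matrix(R)
def cur():
    s=bot.get_state(); w,x,y,z=s['orientation']; return s['ee_pos'],Ro.from_quat([x,y,z,w]),s
def plan(p1,R1,n,p0=None,R0=None):
    p,R,_=cur(); p0=p if p0 is None else p0; R0=R if R0 is None else R0
    w=(R0.inv()*R1).as_rotvec(); 
    for i in range(n):
        Ri=R0*Ro.from_rotvec(w*i/n); d=Ri.inv().apply((np.array(p1)-p0)/n)
        print(np.round(np.r_[d,w/n],4).tolist())
E
python3 - <<'E'
from h import *
plan([.4555,-.1243,.15],Rt(),18)
E
```

```text
[-0.0259, -0.0276, 0.0055, -0.0001, 0.0, 0.0675]
[-0.0277, -0.0258, 0.0055, -0.0001, 0.0, 0.0675]
[-0.0294, -0.0239, 0.0055, -0.0001, 0.0, 0.0675]
[-0.0309, -0.0219, 0.0055, -0.0001, 0.0, 0.0675]
[-0.0323, -0.0197, 0.0055, -0.0001, 0.0, 0.0675]
[-0.0336, -0.0175, 0.0055, -0.0001, 0.0, 0.0675]
[-0.0347, -0.0152, 0.0055, -0.0001, 0.0, 0.0675]
[-0.0356, -0.0128, 0.0055, -0.0001, 0.0, 0.0675]
[-0.0364, -0.0104, 0.0055, -0.0001, 0.0, 0.0675]
[-0.037, -0.0079, 0.0055, -0.0001, 0.0, 0.0675]
[-0.0375, -0.0054, 0.0055, -0.0001, 0.0, 0.0675]
[-0.0378, -0.0029, 0.0055, -0.0001, 0.0, 0.0675]
[-0.0379, -0.0003, 0.0055, -0.0001, 0.0, 0.0675]
[-0.0378, 0.0022, 0.0055, -0.0001, 0.0, 0.0675]
[-0.0376, 0.0048, 0.0055, -0.0001, 0.0, 0.0675]
[-0.0372, 0.0073, 0.0055, -0.0001, 0.0, 0.0675]
[-0.0366, 0.0098, 0.0055, -0.0001, 0.0, 0.0675]
[-0.0359, 0.0122, 0.0055, -0.0001, 0.0, 0.0675]
```

>>> apply_moves(motion=[[-0.026,-0.0276,0.0055,0,0,0.0675,0],[-0.0277,-0.0258,0.0055,0,0,0.0675,0],[-0.0294,-0.0239,0.0055,0,0,0.0675,0],[-0.031,-0.022,0.0055,0,0,0.0675,0],[-0.0323,-0.0197,0.0055,0,0,0.0675,0],[-0.0336,-0.0175,0.0055,0,0,0.0675,0],[-0.0347,-0.0152,0.0055,0,0,0.0675,0],[-0.0356,-0.0128,0.0055,0,0,0.0675,0]])

```text
clock: 0.77
ee_pos: [0.3357, 0.2337, 0.2053]
orientation: [-0.0, 0.467, 0.884, -0.0]
ft_force: [-0.7, 0.7, 0.9]
finger_gap: 1.0
finger_force: 0.0
```

>>> apply_moves(motion=[[-0.0364,-0.0104,0.0055,0,0,0.0675,0],[-0.037,-0.0079,0.0055,0,0,0.0675,0],[-0.0375,-0.0054,0.0055,0,0,0.0675,0],[-0.0378,-0.003,0.0055,0,0,0.0675,0],[-0.0379,0,0.0055,0,0,0.0675,0],[-0.0378,0.0022,0.0055,0,0,0.0675,0],[-0.0376,0.0048,0.0055,0,0,0.0675,0],[-0.037,0.0073,0.0055,0,0,0.0675,0]])

```text
clock: 1.43
ee_pos: [0.4322, -0.0538, 0.1614]
orientation: [-0.0, 0.687, 0.727, 0.0]
ft_force: [1.4, 0.3, 0.5]
finger_gap: 1.002
finger_force: 0.0
```

>>> apply_moves(motion=[[-0.0366,0.0098,0.0055,0,0,0.0675,0],[-0.0359,0.0122,0.0055,0,0,0.0675,0],[0,0,0,0,0,0,0],[0,0,0,0,0,0,0]])

```text
clock: 1.77
ee_pos: [0.4559, -0.1252, 0.1499]
orientation: [-0.001, 0.734, 0.679, -0.0]
ft_force: [-0.5, 0.3, -0.4]
finger_gap: 0.995
finger_force: 0.0
```

Run:
```python
from h import *
p,R,s=cur(); print(p,np.round(R.as_matrix(),3).tolist(),s['clock'],s['ft_force'])
plan([.4555,-.1243,.046],Rt(),6)
```

```text
[ 0.45585036 -0.12519889  0.14993596] [[0.077, 0.997, -0.002], [0.997, -0.077, 0.001], [0.001, -0.002, -1.0]] 1.7667 [-0.52141379  0.32482604 -0.36236088]
[0.0001, -0.0, 0.0173, -0.0003, -0.0001, -0.0006]
[0.0001, -0.0, 0.0173, -0.0003, -0.0001, -0.0006]
[0.0001, -0.0001, 0.0173, -0.0003, -0.0001, -0.0006]
[0.0001, -0.0001, 0.0173, -0.0003, -0.0001, -0.0006]
[0.0001, -0.0001, 0.0173, -0.0003, -0.0001, -0.0006]
[0.0001, -0.0001, 0.0173, -0.0003, -0.0001, -0.0006]
```

>>> apply_moves(motion=[[0,0,0.02,0,0,0,0],[0,0,0.02,0,0,0,0],[0,0,0.02,0,0,0,0],[0,0,0.02,0,0,0,0],[0,0,0.015,0,0,0,0],[0,0,0.009,0,0,0,0],[0,0,0,0,0,0,0.4],[0,0,0,0,0,0,0.6]], squeeze=15)

```text
clock: 2.43
ee_pos: [0.4559, -0.1229, 0.0468]
orientation: [-0.0, 0.732, 0.681, -0.0]
ft_force: [0.6, 0.4, -0.3]
finger_gap: 0.871
finger_force: 0.0
```

>>> apply_moves(motion=[[0,0,0,0,0,0,0.65],[0,0,0,0,0,0,0.7],[0,0,0,0,0,0,0.8],[0,0,0,0,0,0,0.9],[0,0,0,0,0,0,1],[0,0,0,0,0,0,1],[0,0,0,0,0,0,1]], squeeze=15)

```text
clock: 3.02
ee_pos: [0.4562, -0.1238, 0.0468]
orientation: [0.0, 0.733, 0.68, 0.0]
ft_force: [0.2, 0.7, -0.6]
finger_gap: 0.341
finger_force: 0.0
```

>>> apply_moves(motion=[[0,0,0,0,0,0,1],[0,0,0,0,0,0,1],[0,0,0,0,0,0,1],[0,0,0,0,0,0,1]], squeeze=55)

```text
clock: 3.35
ee_pos: [0.4561, -0.1238, 0.0467]
orientation: [-0.0, 0.733, 0.68, -0.0]
ft_force: [-0.6, -0.4, 1.3]
finger_gap: 0.256
finger_force: 55.0
```

Run:
```python
from h import *
p,R,s=cur(); print(p,s['clock'],s['ft_force'],s['finger_gap'],s['finger_force'])
```

```text
[ 0.45611895 -0.12377844  0.04673122] 3.35 [-0.63499223 -0.39170347  1.26921057] 0.25613915741395216 54.99997112900019
```

>>> apply_moves(motion=[[0,0,-0.01,0,0,0,1],[0,0,-0.02,0,0,0,1],[0,0,-0.025,0,0,0,1],[0,0,-0.025,0,0,0,1],[0.01,0.003,-0.02,0,0,0,1],[0.02,0.006,0,0,0,0,1],[0.03,0.009,0,0,0,0,1],[0.03,0.009,0,0,0,0,1]])

```text
clock: 4.02
ee_pos: [0.4896, -0.0354, 0.1474]
orientation: [0.0, 0.733, 0.68, 0.0]
ft_force: [0.3, -0.7, -4.8]
finger_gap: 0.258
finger_force: 55.0
```

>>> apply_moves(motion=[[0.03,0.009,0,0,0,0,1],[0.03,0.009,0,0,0,0,1],[0.03,0.009,0,0,0,0,1],[0.03,0.009,0,0,0,0,1],[0.024,0.0085,0,0,0,0,1],[0.015,0.005,0,0,0,0,1],[0,0,0,0,0,0,1],[0,0,0,0,0,0,1]])

```text
clock: 4.68
ee_pos: [0.5501, 0.1197, 0.1463]
orientation: [-0.0, 0.732, 0.681, -0.001]
ft_force: [0.1, -0.1, -4.5]
finger_gap: 0.255
finger_force: 55.0
```

Run:
```python
from h import *
p,R,s=cur(); print(p,np.round(R.as_matrix(),3).tolist(),s['clock'],s['ft_force'],s['finger_gap'],s['finger_force'])
plan([.5515,.119,.115],Rt(),3)
```

```text
[0.55008695 0.11965607 0.14630189] [[0.072, 0.997, -0.002], [0.997, -0.072, -0.0], [-0.0, -0.002, -1.0]] 4.6833 [ 0.12931704 -0.05166053 -4.49872295] 0.2549590570763759 55.0001366995275
[-0.0002, 0.0005, 0.0104, -0.0006, 0.0001, 0.0005]
[-0.0002, 0.0005, 0.0104, -0.0006, 0.0001, 0.0005]
[-0.0002, 0.0005, 0.0104, -0.0006, 0.0001, 0.0005]
```

>>> apply_moves(motion=[[-0.0005,0.0015,0.012,0,0,0,1],[0,0,0.012,0,0,0,1],[0,0,0,0,0,0,1],[0,0,0,0,0,0,1]])

```text
clock: 5.02
ee_pos: [0.5508, 0.1174, 0.1208]
orientation: [-0.001, 0.733, 0.68, -0.001]
ft_force: [0.9, -0.3, -3.3]
finger_gap: 0.262
finger_force: 55.0
```

Run:
```python
from h import *
shot('top','pics/t1.png');shot('side','pics/s1.png')
t=cv2.imread('pics/t1.png'); s=cv2.imread('pics/s1.png')
def tile(im,u,v,w=80,h=100,k=5):
    c=cv2.resize(im[v:v+h,u:u+w],None,fx=k,fy=k,interpolation=cv2.INTER_CUBIC)
    for i in range(0,w,10): 
        cv2.line(c,(i*k,0),(i*k,4),(0,255,255),1); cv2.putText(c,str(u+i),(i*k,14),0,.35,(0,255,255))
    for i in range(0,h,10): 
        cv2.line(c,(0,i*k),(4,i*k),(0,255,255),1); cv2.putText(c,str(v+i),(5,i*k+4),0,.35,(0,255,255))
    return c
cv2.imwrite('pics/tiles1.png',np.hstack([tile(t,260,190),tile(s,262,130)]))
p,R,st=cur(); print(p,st['clock'],st['ft_force'])
a=p-[0,0,.0467]; print('expected cone bottom px',proj('side',a),'collar',proj('side',a+[0,0,.025]),proj('side',a+[0,0,.020]),'rim',proj('side',[.5515,.119,.055]))
```

```text
[0.55211068 0.11770729 0.1224209 ] 5.1167 [-0.34384768 -0.02598438 -4.8229731 ]
expected cone bottom px (np.float64(302.45408119556953), np.float64(199.13134798446325)) collar (np.float64(302.2840468233912), np.float64(191.14717084117183)) (np.float64(302.3184997610422), np.float64(192.7649517274029)) rim (np.float64(302.0361310083656), np.float64(205.36017837860402))
```

View pics/tiles1.png

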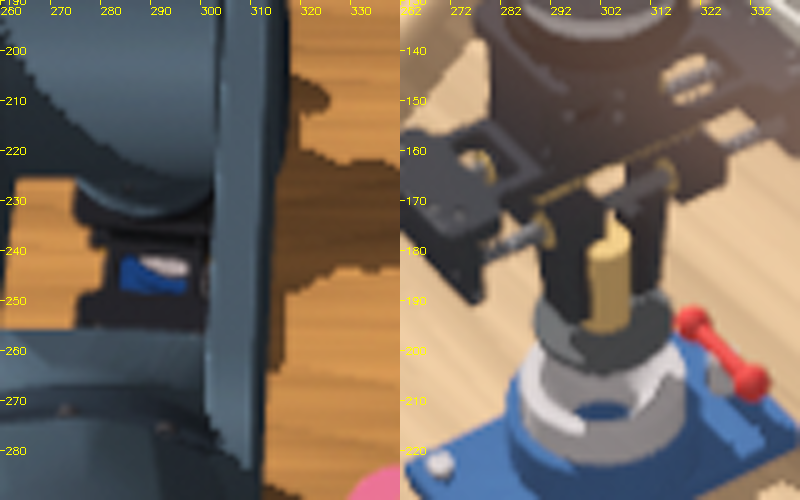

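The side crop shows the cone upright over the cup. Its collar centre is at u≈302.5, against the cup's 302.3, so it is laterally aligned. I'll lower it slowly.

>>> apply_moves(motion=[[0.001,0,0.008,0,0,0,1],[0,0,0.007,0,0,0,1],[0,0,0.005,0,0,0,1],[0,0,0.003,0,0,0,1],[0,0,0,0,0,0,1],[0,0,0,0,0,0,1]])

```text
clock: 5.62
ee_pos: [0.5522, 0.1193, 0.0994]
orientation: [-0.0, 0.733, 0.68, -0.0]
ft_force: [0.6, 0.2, -4.3]
finger_gap: 0.258
finger_force: 55.0
```

>>> apply_moves(motion=[[0,0,0.001,0,0,0,1],[0,0,0.001,0,0,0,1],[0,0,0,0,0,0,1],[0,0,0,0,0,0,1]])

```text
clock: 5.95
ee_pos: [0.5524, 0.1193, 0.0979]
orientation: [0.0, 0.733, 0.68, 0.0]
ft_force: [0.8, -0.6, -4.6]
finger_gap: 0.261
finger_force: 55.0
```

>>> apply_moves(motion=[[0,0,0.001,0,0,0,1],[0,0,0.001,0,0,0,1],[0,0,0,0,0,0,1],[0,0,0,0,0,0,1]])

```text
clock: 6.28
ee_pos: [0.5523, 0.1193, 0.0956]
orientation: [-0.0, 0.733, 0.68, -0.0]
ft_force: [-0.3, 0.4, -4.2]
finger_gap: 0.257
finger_force: 55.0
```

>>> apply_moves(motion=[[0,0,0.001,0,0,0,1],[0,0,0.001,0,0,0,1],[0,0,0,0,0,0,1],[0,0,0,0,0,0,1]])

```text
clock: 6.62
ee_pos: [0.5523, 0.1193, 0.0936]
orientation: [-0.0, 0.733, 0.68, -0.0]
ft_force: [-0.1, 0.1, -5.2]
finger_gap: 0.256
finger_force: 55.0
```

>>> apply_moves(motion=[[0,0,0.001,0,0,0,1],[0,0,0.001,0,0,0,1],[0,0,0,0,0,0,1],[0,0,0,0,0,0,1]])

```text
clock: 6.95
ee_pos: [0.5523, 0.1193, 0.0916]
orientation: [-0.0, 0.733, 0.68, -0.0]
ft_force: [0.4, -0.6, -5.1]
finger_gap: 0.259
finger_force: 55.0
```

>>> apply_moves(motion=[[0,0,0.001,0,0,0,1],[0,0,0.001,0,0,0,1],[0,0,0,0,0,0,1],[0,0,0,0,0,0,1]])

```text
clock: 7.28
ee_pos: [0.5523, 0.1193, 0.0897]
orientation: [-0.0, 0.733, 0.68, -0.0]
ft_force: [0.1, -0.6, -4.5]
finger_gap: 0.256
finger_force: 55.0
```

>>> apply_moves(motion=[[0,0,0.001,0,0,0,1],[0,0,0.001,0,0,0,1],[0,0,0,0,0,0,1],[0,0,0,0,0,0,1]])

```text
clock: 7.62
ee_pos: [0.5526, 0.1195, 0.0884]
orientation: [0.0, 0.733, 0.681, 0.0]
ft_force: [-3.3, 1.5, 4.4]
finger_gap: 0.257
finger_force: 55.0
```

>>> apply_moves(motion=[[0.0004,-0.0008,0,0,0,0,1],[0,0,0,0,0,0,1],[0,0,0,0,0,0,1]])

```text
clock: 7.87
ee_pos: [0.5523, 0.1197, 0.0883]
orientation: [0.001, 0.733, 0.68, 0.001]
ft_force: [-1.0, 0.4, 4.2]
finger_gap: 0.26
finger_force: 55.0
```

>>> apply_moves(motion=[[0.0002,-0.0003,0.0005,0,0,0,1],[0,0,0.0005,0,0,0,1],[0,0,0,0,0,0,1],[0,0,0,0,0,0,1],[0,0,0,0,0,0,1]])

```text
clock: 8.28
ee_pos: [0.5523, 0.1197, 0.0878]
orientation: [0.001, 0.733, 0.68, 0.001]
ft_force: [-2.7, -1.4, 8.3]
finger_gap: 0.253
finger_force: 55.0
```

>>> apply_moves(motion=[[-0.0003,-0.0006,0.0005,0,0,0,1],[0,0,0,0,0,0,1],[0,0,0,0,0,0,1],[0,0,0,0,0,0,1]])

```text
clock: 8.62
ee_pos: [0.5522, 0.1196, 0.0876]
orientation: [0.001, 0.733, 0.68, 0.001]
ft_force: [-0.8, 0.6, 9.1]
finger_gap: 0.259
finger_force: 55.0
```

Run:
```python
from h import *
p,R,s=cur(); print(p,np.round(R.as_matrix(),4).tolist(),s['clock'],s['ft_force'],s['ft_torque'],s['finger_gap'])
```

```text
[0.5522191  0.11963153 0.0876446 ] [[0.0741, 0.9972, 0.0034], [0.9973, -0.0741, -0.0], [0.0002, 0.0034, -1.0]] 8.6167 [-0.81861488  0.59555243  9.09394732] [-0.05100944  0.25432062 -0.02319553] 0.25876325463725663
```

>>> apply_moves(motion=[[0,-0.0002,0.0004,0,0,0,1],[0,0,0.0004,0,0,0,1],[0,0,0,0,0,0,1],[0,0,0,0,0,0,1],[0,0,0,0,0,0,1],[0,0,0,0,0,0,1],[0,0,0,0,0,0,1],[0,0,0,0,0,0,1]])

```text
clock: 9.28
ee_pos: [0.5523, 0.1197, 0.0873]
orientation: [0.001, 0.733, 0.68, 0.001]
ft_force: [-1.5, -1.2, 12.2]
finger_gap: 0.259
finger_force: 55.0
```

>>> apply_moves(motion=[[0,-0.0002,0.0003,0,0,0,1],[0,0,0,0,0,0,1],[0,0,0,0,0,0,1],[0,0,0,0,0,0,1],[0,0,0,0,0,0,1],[0,0,0,0,0,0,1],[0,0,0,0,0,0,1],[0,0,0,0,0,0,1]])

```text
clock: 9.95
ee_pos: [0.5522, 0.1197, 0.0872]
orientation: [0.001, 0.733, 0.68, 0.002]
ft_force: [-2.1, 0.2, 13.8]
finger_gap: 0.257
finger_force: 55.0
```

Run:
```python
from h import *
p,R,s=cur(); print(p,np.round(R.as_matrix(),4).tolist(),s['clock'],s['ft_force'],s['ft_torque'],s['finger_gap'])
shot('side','pics/s2.png'); im=cv2.imread('pics/s2.png')[130:240,250:380]
cv2.imwrite('pics/s2c.png',cv2.resize(im,None,fx=5,fy=5,interpolation=cv2.INTER_CUBIC))
```

```text
[0.55223575 0.11967105 0.08717678] [[0.074, 0.9973, 0.0042], [0.9973, -0.074, -0.0001], [0.0002, 0.0042, -1.0]] 9.95 [-2.07677326  0.18850083 13.83185374] [-0.07828727  0.42169212 -0.0396368 ] 0.25688773134378423
```

View pics/s2c.png

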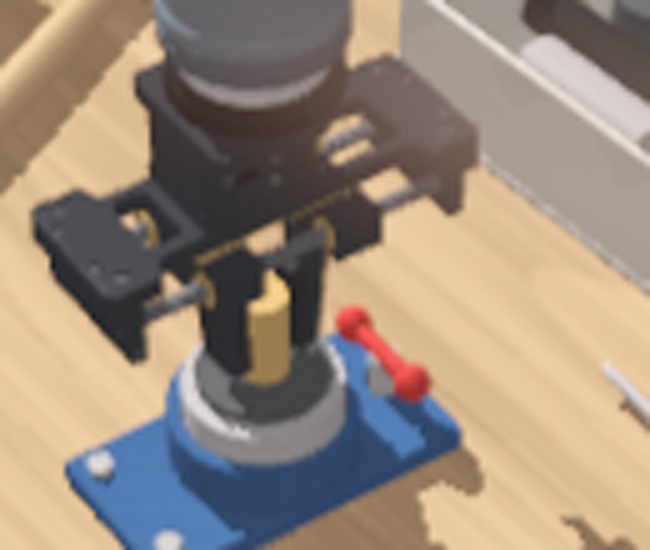

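The picture shows the collar home just above the cup rim, with the cone upright and pressed at about 14 N. Next I'll work out the tilted resting pose.

```bash
cat > rock.py <<'E'
from h import *
# frame: seated cone origin; cup surface points (z 3..17 above it)
a=np.linspace(0,2*np.pi,361); zz=np.linspace(3,17,57); A,Z=np.meshgrid(a,zz); r=15+.85*Z
C=np.c_[(r*np.cos(A)).ravel(),(r*np.sin(A)).ravel(),Z.ravel()]
top=np.c_[32*np.cos(a),32*np.sin(a),0*a+17]  # rim annulus out to collar
for rr in(30,34,38): C=np.r_[C,np.c_[rr*np.cos(a),rr*np.sin(a),0*a+17]]
def pen(th,dx,dz):  # clearance: min over cup points of distance outside cone
    q=(C-[dx,0,dz]); c,s=np.cos(th),np.sin(th)
    x=c*q[:,0]-s*q[:,2]; z=s*q[:,0]+c*q[:,2]; rho=np.hypot(x,q[:,1])
    rad=np.where(z<0,-99,np.where(z<20,15+.85*z,32)); d=np.where((z<0),9,rho-rad); return d.min()
from scipy.optimize import brentq
for deg in(5,10):
    th=np.radians(deg); best=[]
    for dx in np.arange(-12,4,.5):
        dz=brentq(lambda h:pen(th,dx,h),-5,25); best.append((dz+30*np.cos(th),dx,dz))
    b=sorted(best)[:3]
    for e,dx,dz in b:
        print(deg,'dx',dx,'dz',round(dz,2),'tcp shift', np.round([dx+46.7*np.sin(th),dz+46.7*(np.cos(th)-1)],2))
    print([(x,round(d,1)) for _,x,d in best][::3])
E
python3 rock.py
```

```text
5 dx -2.5 dz 1.54 tcp shift [1.57 1.36]
5 dx -2.0 dz 2.01 tcp shift [2.07 1.83]
5 dx -3.0 dz 2.15 tcp shift [1.07 1.97]
[(np.float64(-12.0), 12.7), (np.float64(-10.5), 10.9), (np.float64(-9.0), 9.2), (np.float64(-7.5), 7.4), (np.float64(-6.0), 5.7), (np.float64(-4.5), 3.9), (np.float64(-3.0), 2.1), (np.float64(-1.5), 2.5), (np.float64(0.0), 4.0), (np.float64(1.5), 5.5), (np.float64(3.0), 6.9)]
10 dx -5.0 dz 3.31 tcp shift [3.11 2.6 ]
10 dx -5.5 dz 3.58 tcp shift [2.61 2.87]
10 dx -4.5 dz 3.72 tcp shift [3.61 3.01]
[(np.float64(-12.0), 11.2), (np.float64(-10.5), 9.4), (np.float64(-9.0), 7.7), (np.float64(-7.5), 5.9), (np.float64(-6.0), 4.2), (np.float64(-4.5), 3.7), (np.float64(-3.0), 5.0), (np.float64(-1.5), 6.2), (np.float64(0.0), 7.4), (np.float64(1.5), 8.7), (np.float64(3.0), 9.9)]
```

>>> apply_moves(motion=[[0,0,-0.002,0,0,0,1],[0,0,-0.002,0,0,0,1],[0,0,-0.002,0,0,0,1],[0,0,-0.0015,0,0,0,1],[0,0,0,0,0,0,1],[0,0,0,0,0,0,1]])

```text
clock: 10.5
ee_pos: [0.5496, 0.1197, 0.0919]
orientation: [-0.001, 0.733, 0.68, -0.001]
ft_force: [1.7, 0.2, -3.5]
finger_gap: 0.252
finger_force: 55.0
```

Run:
```python
from h import *
p,R,s=cur(); print(p,np.round(R.as_matrix(),4).tolist(),s['clock'],s['ft_force'],s['ft_torque'],s['finger_gap'])
```

```text
[0.54960753 0.11969311 0.09190547] [[0.0739, 0.9973, -0.0016], [0.9973, -0.0739, -0.0001], [-0.0002, -0.0016, -1.0]] 10.5 [ 1.66484096  0.17777492 -3.47114929] [-0.1256041  -0.09540877 -0.01710255] 0.25185343848919517
```

>>> apply_moves(motion=[[0,0.0015,-0.0015,0,0,0,1],[0,0.0012,0,0,0,0,1],[0,0.0006,0,0.035,0,0,1],[0,0.0006,0,0.035,0,0,1],[0,0.0006,0,0.035,0,0,1],[0,0.0006,0,0.035,0,0,1],[0,0.0006,0,0.035,0,0,1],[0,0,0,0,0,0,1]])

```text
clock: 11.17
ee_pos: [0.5566, 0.1191, 0.0934]
orientation: [-0.065, 0.73, 0.678, -0.06]
ft_force: [-1.0, -1.2, -4.0]
finger_gap: 0.257
finger_force: 55.0
```

Run:
```python
from h import *
p,R,s=cur(); print(p,np.round(R.as_matrix(),4).tolist(),s['clock'],s['ft_force'],s['ft_torque'],s['finger_gap'])
```

```text
[0.55659272 0.11909724 0.09339477] [[0.0743, 0.9818, -0.175], [0.9972, -0.0732, 0.013], [-0.0001, -0.1754, -0.9845]] 11.1667 [-1.04468604 -1.17680917 -3.99145198] [-0.05499136 -0.18329704  0.00168098] 0.25702877677305297
```

>>> apply_moves(motion=[[0,-0.0008,0.0008,0,0,0,1],[0,0,0.0008,0,0,0,1],[0,0,0,0,0,0,1],[0,0,0,0,0,0,1]])

```text
clock: 11.5
ee_pos: [0.5545, 0.1195, 0.0925]
orientation: [-0.064, 0.73, 0.678, -0.059]
ft_force: [-0.7, -0.1, -3.9]
finger_gap: 0.255
finger_force: 55.0
```

>>> apply_moves(motion=[[0,0.0002,0.0006,0,0,0,1],[0,0,0.0006,0,0,0,1],[0,0,0,0,0,0,1],[0,0,0,0,0,0,1]])

```text
clock: 11.83
ee_pos: [0.5549, 0.1194, 0.0914]
orientation: [-0.064, 0.73, 0.678, -0.059]
ft_force: [0.2, 0.4, -3.8]
finger_gap: 0.253
finger_force: 55.0
```

>>> apply_moves(motion=[[0,0.0002,0.0006,0,0,0,1],[0,0,0.0006,0,0,0,1],[0,0,0,0,0,0,1],[0,0,0,0,0,0,1]])

```text
clock: 12.17
ee_pos: [0.5552, 0.1194, 0.0905]
orientation: [-0.064, 0.73, 0.678, -0.059]
ft_force: [-1.6, 0.3, 1.0]
finger_gap: 0.256
finger_force: 55.0
```

>>> apply_moves(motion=[[0,-0.0004,0.0003,0,0,0,1],[0,0,0,0,0,0,1],[0,0,0,0,0,0,1],[0,0,0,0,0,0,1],[0,0,0,0,0,0,1],[0,0,0,0,0,0,1],[0,0,0,0,0,0,1],[0,0,0,0,0,0,1]])

```text
clock: 12.83
ee_pos: [0.5549, 0.1194, 0.0901]
orientation: [-0.064, 0.73, 0.678, -0.059]
ft_force: [1.6, 1.0, 3.2]
finger_gap: 0.259
finger_force: 55.0
```

Run:
```python
from h import *
p,R,s=cur(); print(p,np.round(R.as_matrix(),4).tolist(),s['clock'],s['ft_force'],s['ft_torque'],s['finger_gap'])
shot('side','pics/s3.png'); im=cv2.imread('pics/s3.png')[130:240,250:380]
cv2.imwrite('pics/s3c.png',cv2.resize(im,None,fx=5,fy=5,interpolation=cv2.INTER_CUBIC))
```

```text
[0.55493513 0.11939448 0.09014018] [[0.074, 0.9822, -0.1725], [0.9973, -0.0729, 0.0129], [0.0001, -0.173, -0.9849]] 12.8333 [1.64193221 1.02088827 3.17253161] [-0.04493945 -0.33027318  0.03025027] 0.2592870077546699
```

View pics/s3c.png

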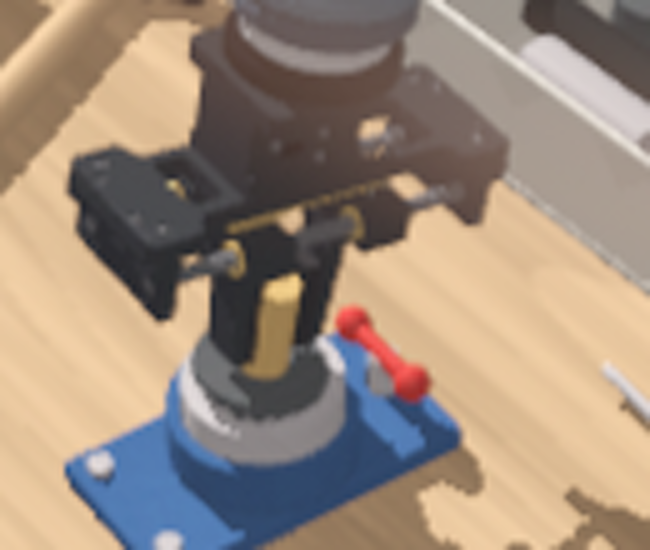

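The side view shows the cone leaning towards the lever by 9.9°, resting in the cup under light load. I'll hold a moment longer, then rock it the other way.

>>> apply_moves(motion=[[0,0,0,0,0,0,1],[0,0,0,0,0,0,1],[0,0,0,0,0,0,1],[0,0,-0.0015,0,0,0,1],[0,0,-0.0015,0,0,0,1],[0,-0.0006,0,-0.035,0,0,1],[0,-0.0006,0,-0.035,0,0,1],[0,-0.0006,0,-0.035,0,0,1]])

```text
clock: 13.55
ee_pos: [0.5517, 0.1195, 0.0917]
orientation: [-0.026, 0.732, 0.68, -0.025]
ft_force: [1.0, 0.5, -2.9]
finger_gap: 0.259
finger_force: 55.0
```

>>> apply_moves(motion=[[0,-0.0006,0,-0.035,0,0,1],[0,-0.0006,0,-0.035,0,0,1],[0,-0.0006,0,-0.035,0,0,1],[0,-0.0006,0,-0.035,0,0,1],[0,-0.0006,0,-0.035,0,0,1],[0,-0.0006,0,-0.035,0,0,1],[0,-0.0006,0,-0.035,0,0,1],[0,0,0,0,0,0,1]])

```text
clock: 14.22
ee_pos: [0.5474, 0.1199, 0.0919]
orientation: [0.064, 0.73, 0.678, 0.059]
ft_force: [1.5, -0.4, -0.5]
finger_gap: 0.253
finger_force: 55.0
```

Run:
```python
from h import *
p,R,s=cur(); print(p,np.round(R.as_matrix(),4).tolist(),s['clock'],s['ft_force'],s['ft_torque'],s['finger_gap'])
```

```text
[0.54735607 0.11993212 0.09193735] [[0.0734, 0.9822, 0.1727], [0.9973, -0.0722, -0.0132], [-0.0005, 0.1732, -0.9849]] 14.2167 [ 1.48034761 -0.38865327 -0.47725807] [-0.11250245 -0.04567929  0.03673527] 0.2531042623988094
```

>>> apply_moves(motion=[[0,0.0014,0.0006,0,0,0,1],[0,0,0.0006,0,0,0,1],[0,0,0,0,0,0,1],[0,0,0,0,0,0,1]])

```text
clock: 14.55
ee_pos: [0.5495, 0.1197, 0.091]
orientation: [0.063, 0.73, 0.678, 0.058]
ft_force: [-3.3, 0.8, -2.2]
finger_gap: 0.256
finger_force: 55.0
```

>>> apply_moves(motion=[[0,-0.0006,0.0006,0,0,0,1],[0,0,0.0003,0,0,0,1],[0,0,0,0,0,0,1],[0,0,0,0,0,0,1]])

```text
clock: 14.88
ee_pos: [0.5496, 0.1198, 0.0907]
orientation: [0.064, 0.73, 0.678, 0.059]
ft_force: [-5.3, 0.6, -0.2]
finger_gap: 0.255
finger_force: 55.0
```

>>> apply_moves(motion=[[0,-0.001,0.0002,0,0,0,1],[0,0,0,0,0,0,1],[0,0,0,0,0,0,1],[0,0,0,0,0,0,1],[0,0,0,0,0,0,1],[0,0,0,0,0,0,1]])

```text
clock: 15.38
ee_pos: [0.5494, 0.1198, 0.0907]
orientation: [0.064, 0.73, 0.678, 0.06]
ft_force: [-2.6, -0.4, -0.3]
finger_gap: 0.258
finger_force: 55.0
```

Now resting on the other side. I'll press a touch more and hold.

>>> apply_moves(motion=[[0,-0.0004,0.0005,0,0,0,1],[0,0,0,0,0,0,1],[0,0,0,0,0,0,1],[0,0,0,0,0,0,1],[0,0,0,0,0,0,1],[0,0,0,0,0,0,1],[0,0,0,0,0,0,1],[0,0,0,0,0,0,1]])

```text
clock: 16.05
ee_pos: [0.5493, 0.1198, 0.0903]
orientation: [0.064, 0.73, 0.678, 0.06]
ft_force: [-1.0, -0.1, 3.5]
finger_gap: 0.258
finger_force: 55.0
```

>>> apply_moves(motion=[[0,0,0,0,0,0,1],[0,0,0,0,0,0,1],[0,0,0,0,0,0,1],[0,0,0,0,0,0,1],[0,0,0,0,0,0,1]])

```text
clock: 16.47
ee_pos: [0.5492, 0.1198, 0.0902]
orientation: [0.064, 0.73, 0.678, 0.06]
ft_force: [-0.7, -0.5, 4.3]
finger_gap: 0.257
finger_force: 55.0
```

Run:
```python
from h import *
p,R,s=cur(); print(p,np.round(R.as_matrix(),4).tolist(),s['clock'],s['ft_force'],s['ft_torque'],s['finger_gap'])
```

```text
[0.54921588 0.11980915 0.09020783] [[0.0739, 0.9819, 0.1743], [0.9973, -0.0728, -0.0129], [0.0, 0.1748, -0.9846]] 16.4667 [-0.65771969 -0.48734386  4.28516595] [-0.13459924  0.16580395 -0.00881917] 0.25695428183878116
```

>>> apply_moves(motion=[[0,0,-0.0015,0,0,0,1],[0,0,-0.0015,0,0,0,1],[0,0.0008,0,0.035,0,0,1],[0,0.0008,0,0.035,0,0,1],[0,0.0006,0,0.035,0,0,1],[0,0.0006,0,0.035,0,0,1],[0,0.0006,0,0.035,0,0,1],[0,0,0,0,0,0,1]])

```text
clock: 17.13
ee_pos: [0.5517, 0.1194, 0.0924]
orientation: [-0.001, 0.733, 0.68, -0.001]
ft_force: [0.2, 0.3, -4.4]
finger_gap: 0.258
finger_force: 55.0
```

Run:
```python
from h import *
p,R,s=cur(); print(p,np.round(R.as_matrix(),4).tolist(),s['clock'],s['ft_force'],s['ft_torque'],s['finger_gap'])
```

```text
[0.55165057 0.11943968 0.09236572] [[0.0744, 0.9972, -0.0028], [0.9972, -0.0744, 0.0001], [-0.0001, -0.0028, -1.0]] 17.1333 [ 0.2009914   0.34665958 -4.38569228] [-0.0906003   0.06041802  0.03573501] 0.25799468549782784
```

>>> apply_moves(motion=[[0.0002,0.0005,0.001,-0.002,0,0,1],[0,0,0.001,0,0,0,1],[0,0,0.001,0,0,0,1],[0,0,0.0005,0,0,0,1],[0,0,0,0,0,0,1],[0,0,0,0,0,0,1]])

```text
clock: 17.63
ee_pos: [0.552, 0.1199, 0.0898]
orientation: [0.001, 0.733, 0.68, 0.001]
ft_force: [-0.0, -0.6, -5.1]
finger_gap: 0.259
finger_force: 55.0
```

>>> apply_moves(motion=[[0,0,0.001,0,0,0,1],[0,0,0.0006,0,0,0,1],[0,0,0,0,0,0,1],[0,0,0,0,0,0,1],[0,0,0,0,0,0,1]])

```text
clock: 18.05
ee_pos: [0.5524, 0.1198, 0.0886]
orientation: [0.001, 0.733, 0.68, 0.001]
ft_force: [-2.2, -0.0, 1.4]
finger_gap: 0.256
finger_force: 55.0
```

>>> apply_moves(motion=[[0,-0.0006,0.0006,0,0,0,1],[0,-0.0003,0.0004,0,0,0,1],[0,0,0,0,0,0,1],[0,0,0,0,0,0,1],[0,0,0,0,0,0,1],[0,0,0,0,0,0,1]])

```text
clock: 18.55
ee_pos: [0.5522, 0.1198, 0.0881]
orientation: [0.001, 0.733, 0.68, 0.001]
ft_force: [-1.4, -1.3, 5.7]
finger_gap: 0.263
finger_force: 55.0
```

Run:
```python
from h import *
p,R,s=cur(); print(p,np.round(R.as_matrix(),4).tolist(),s['clock'],s['ft_force'],s['ft_torque'],s['finger_gap'])
```

```text
[0.55223142 0.11981983 0.08811491] [[0.0739, 0.9973, 0.004], [0.9973, -0.0739, -0.0002], [0.0, 0.004, -1.0]] 18.55 [-1.41755509 -1.32027733  5.67556598] [-0.16943773  0.34757994  0.03477837] 0.2626543277906969
```

>>> apply_moves(motion=[[0,0.0002,-0.0006,0,0,0,1],[0,0.0002,-0.0004,0,0,0,1],[0,0,0,0,0,0,1],[0,0,0,0,0,0,1]])

```text
clock: 18.88
ee_pos: [0.5522, 0.1198, 0.0885]
orientation: [0.001, 0.733, 0.68, 0.001]
ft_force: [-0.9, -0.7, 1.8]
finger_gap: 0.257
finger_force: 55.0
```

>>> apply_moves(motion=[[0,0,0,0,0,0,1],[0,0,0,0,0,0,1],[0,0,0,0,0,0,1],[0,0,0,0,0,0,0.7],[0,0,0,0,0,0,0.65],[0,0,0,0,0,0,0.5],[0,0,0,0,0,0,0.3],[0,0,0,0,0,0,0.2]], squeeze=4)

```text
clock: 19.55
ee_pos: [0.5516, 0.1199, 0.088]
orientation: [0.001, 0.733, 0.68, 0.001]
ft_force: [-0.4, 0.6, -0.5]
finger_gap: 0.548
finger_force: 0.0
```

>>> apply_moves(motion=[[0,0,0,0,0,0,0.2],[0,0,0,0,0,0,0.2],[0,0,0,0,0,0,0.2],[0,0,0,0,0,0,0.2]])

```text
clock: 19.88
ee_pos: [0.5518, 0.1198, 0.0882]
orientation: [0.001, 0.733, 0.68, 0.001]
ft_force: [0.3, 0.5, 0.2]
finger_gap: 0.798
finger_force: 0.0
```

Run:
```python
from h import *
p,R,s=cur(); print(p,s['clock'],s['ft_force'],s['finger_gap'],s['finger_force'])
shot('side','pics/s4.png'); im=cv2.imread('pics/s4.png')[130:240,250:380]
cv2.imwrite('pics/s4c.png',cv2.resize(im,None,fx=5,fy=5,interpolation=cv2.INTER_CUBIC))
```

```text
[0.55175925 0.11982278 0.08823632] 19.8833 [0.32269044 0.48765954 0.17871104] 0.7976542327669746 0.0
```

View pics/s4c.png

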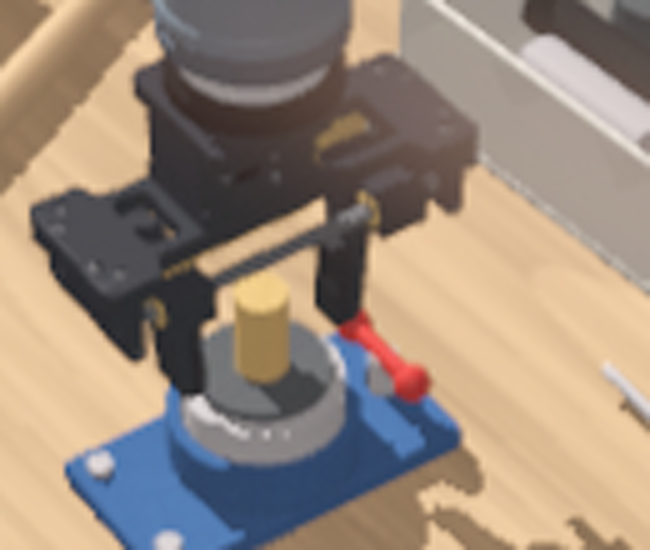

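The gripper is open and the cone stands upright, home in the cup. I'll retreat straight up.

>>> apply_moves(motion=[[0,0,-0.01,0,0,0,0.2],[0,0,-0.02,0,0,0,0.2],[0,0,-0.025,0,0,0,0.2],[0,0,-0.025,0,0,0,0.2],[0,0,-0.025,0,0,0,0.2],[0,0,-0.015,0,0,0,0.2],[0,0,0,0,0,0,0.2],[0,0,0,0,0,0,0.2]])

```text
clock: 20.6
ee_pos: [0.5521, 0.1199, 0.2094]
orientation: [0.002, 0.733, 0.68, 0.002]
ft_force: [0.1, -0.0, -0.9]
finger_gap: 0.8
finger_force: 0.0
```

Run:
```python
from h import *
p,R,s=cur(); print(p,s['clock'],s['ft_force'])
shot('side','pics/s5.png')
```

```text
[0.55209769 0.11986765 0.20944362] 20.6 [ 0.0940318  -0.01281644 -0.87251152]
```

View pics/s5.png

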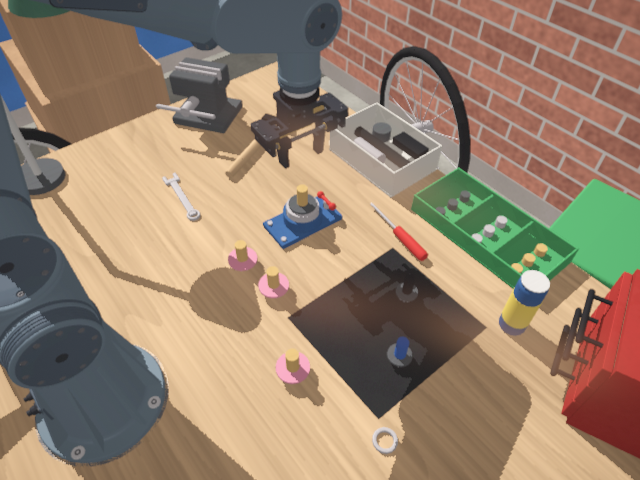

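The cone is upright in the cup at (302,200), the arm is clear, and everything else is where it was. I'm handing in.

```bash
python3 -c "
from cell import bot
print(bot.sign_off())"
```

```text
the job is handed in; nothing more can be done
None
```

The job is handed in: the cone was seated at about 14 N, rocked about 10° towards the lever and then 10° away with a pause at each, then set upright and home in the cup and released, with nothing else moved.

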